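# Show the crown stump and close the articulator

## Robot

A 7-joint arm with a two-finger parallel gripper is mounted at the origin on the work surface. World frame = base frame: x ahead of the robot, y to its left, z up, the work surface at z = 0. Lengths are in m, angles in rad, forces in N, time in s.
With the tool pointing down it reaches from about 0.35 to 0.9 m from the base axis. Payload 8.1 kg.
Tool frame: the origin (TCP) lies between the finger pads, 19 mm behind the fingertips; this is the grasp point; z points along the fingers, y is the line along which they close (so a half turn about z gives the same grasp; the last joint's range is limited). The gripper opens to 92 mm and grips with 3 to 60 N. Pads are 19 mm wide; open, the fingers measure 130 mm over their backs; the gripper's body (75 mm by 190 mm) begins 47 mm behind the grasp point.
Start: joints at [1.234, 0.434, 0.025, 1.573, -0.012, 1.134, -0.075], TCP at [0.145, -0.608, 0.246] pointing down, gripper open.
Joint ranges: [-2.62, 2.62], [-0.44, 2.09], [-1.27, 1.32], [0.08, 2.57], [-1.32, 4.46], [0.12, 2], [-2.74, 2.74]. Speed limits (rad/s): [2.22, 2.22, 3.01, 3.01, 3.14, 3.14, 3.14].

## Interface

Orientations are given as a rotation vector (axis times angle).
In Python, from cell import arm gives the robot as it stands.
- The arm moves only by the tool arm_command, never from a script. Its argument "targets" is a list that holds one entry, the list of rows, each a list of 6 numbers: the shift along the tool's x, y, z in m, then the turn, a rotation vector about the tool's x, y, z in rad. A call has 1 to 10 rows; each row shifts and turns the commanded pose from where the row before left it, along the tool's axes as they then stand; what a row does not reach is not made up. A row lasts 1/8 s, in which the tool goes at most 62.5 mm and 10.7 degrees, less where a joint would pass 70% of its speed; a pose out of reach is approached as far as the arm can. A call with a gripper value outside its range is refused whole. "jaw" is the finger opening in m, from 0 to 0.0918, set as the call begins (left out, the last holds). The fingers move at their own pace and stop on an object; "newtons" is the grip in N (left out, the last holds). Time passes only in rows, so rows that do not move let the fingers close. It gives the time, the measured TCP pose, the force, the opening and the grip force at its end, in the units of the state.
- arm.observe(): the state, without advancing time (a new reading comes with each control period).
- arm.get_image(name): name is "scene" or "side" or "wrist"; returns a dict with "pixels" (480x640x3 uint8, red, green, blue), "z_map" (480x640 float32, m along the optical axis (not along the pixel's ray), 0 where there is no reading), "fx", "fy", "cx", "cy" (pixels), "xyz" and "rotation" of the camera in the world; the wrist camera has in their place "T_tool_cam" (4x4, takes a point from camera to tool coordinates, whose origin is the TCP and whose axes are the flange's). Camera axes: x right, y down, z forward; pixel columns grow to the right and rows downward; lengths in m; the calibration is good to about 2 mm. A picture is of the moment at which its call begins: read the wrist's pose just before it.
- arm.sign_off(): hands the job in; it is judged then, once.
The state is a dict: "clock": time; "joints": joint angles; "dq": joint speeds; "joint_efforts": joint torques, N m; "position": TCP position; "ee_rot": TCP orientation; "force": force on the tool from outside, world axes, zero at the start; "ft_torque": the same for the moment, N m; "width": opening from 0.0 (shut) to 1.0 (fully open); "gripper_force": force on a finger pad.
Only numpy, scipy, OpenCV 4.12 (cv2) and the standard library are available. Lean on these libraries where they do the work, as an engineer would, in place of code of your own. Each camera call takes 0.05 s, during which the arm holds its last target. There are 200 camera calls.

## Task

Show a colleague the bite over the tooth that is to be crowned. In the open articulator, point at the lone ground-down stump in the lower plaster jaw: bring the fingertips straight above it, about a finger's breadth clear, and stay there for at least two full seconds without touching the jaw. Then, without gripping it, gently push the upper arm over and down with the fingers until the articulator is fully closed, and draw back; leave the other things on the bench where they are.

Things in the scene. Friction and masses are not known exactly. Their poses are not given: they have to be found in the camera images.
- articulator: Dental articulator: aluminium frame holding a lower and an upper plaster jaw; fixed to the bench. Origin on the bench under its middle; z up, +x to its hinge posts, -x to its front, y along the hinge axis. It stands about sideways: hinge to the robot's left, front to the right. Foot plate 165 x 105 mm. Posts at x +60, y +-50 mm, 116 mm high, carry the hinge axis at (60, 0, 105) mm.
- lower_jaw: Lower plaster jaw on the articulator's base (same origin and axes as the articulator): a horseshoe of cream stone teeth 64 mm wide, from x -49 to +4 mm, the tops of its teeth about 74 mm above the bench, front teeth at -x. Not to be touched.
- stump: Section of the lower jaw, 20 x 12 mm, with the lone ground-down tooth: a tapered round stump, 9.6 mm wide at the foot, 6 mm at the top, of the same cream stone, with a gap of 6 to 7 mm before and behind it. It is on one side or the other of the jaw (articulator x -18 mm, y +22 or -22 mm). Origin under its middle, 58 mm above the bench. Not to be touched.
- stump_top (a point): Top of the stump, 73 mm above the bench: the thing to point at.
- molars: Section of the lower jaw across from the stump, at the mirrored place, with two full molar teeth, tops at 74 mm. Origin under its middle, 58 mm above the bench. Not to be touched.
- upper_arm (a joint): Opening of the upper arm about the hinge axis, rad: 0 fully closed (pin on the small round table at the front), 2.35 the limit; starts thrown back at 1.95 to 2.25. Opening lifts the front end up and over the hinge to the articulator's +x. The damped hinge stays where it is left above about 0.75 rad; pushed below about 0.5 rad the arm sinks slowly shut by its own weight. Pushing takes 1 to 5 N.
- hinge (a point): Middle of the hinge axis, 105 mm above the bench. The upper arm is a flat bar, plaster jaw on its inner side. Its flat outer side lies 25 mm off the hinge axis (on top, 130 mm above the bench, when closed) and is 28 mm wide from 75 to 126 mm along the arm from the hinge axis; a screw head, radius 7 mm, 5 mm proud, is centred at 76 mm.
- bar_end (a point): Middle of the free end's outer edge, 150 mm along the arm from the hinge axis and 29 mm off it; 200 to 235 mm above the bench with the arm thrown back. From 126 to 150 mm the arm carries the pin clamp, 28 mm wide, 4 mm proud of the flat outer side; the pin's top, radius 3.5 mm, is at 138 mm, 10.5 mm proud of it.
- spare_cast: A loose lower plaster jaw of another case, 64 x 54 x 30 mm, lying on the bench on the left; it too has a stump, but is not part of the job. Origin under its middle.
- wax_knife: Slim wax knife 150 mm long with a wooden handle, lying near the articulator on the robot's side. Leave it.
- brush: Slim brush 170 mm long, lying on the right. Leave it.
- bowl: Dark rubber mixing bowl, 120 mm wide, 62 mm high, far left. Leave it.
- jar: White lidded jar, 54 mm wide, 55 mm high, beyond the articulator. Leave it.
- dish: Small white ceramic dish, 52 mm wide, 26 mm high, beyond the articulator. Leave it.
- pen_light: Metal pen light, 123 mm long, 14 mm thick, lying on the right. Leave it.

How it is judged:
By the outcome, as a careful person would: the job done as asked, in the order asked, and still so for the second after the job is handed in, with the robot touching nothing.
It also fails if it takes over 58 s, if anything falls off the work surface, if the arm or the gripper's body presses on something with over 40 N, if the wrist force passes 120 N, or if a joint passes its speed limit or range.

## Working session

There is one attempt and no reset: what is moved stays moved. The work goes in short steps, Python scripts to look and compute and a tool call to move; the robot and the scene stay as the last step left them, time stands still between calls to the robot, and variables do not carry over. Pictures are saved under pics/ and viewed, at most 10 in all, crops included, and the job is handed in when it is done.

Besides the shell and the picture viewer there is one more tool, called after "Request:" as name(argument=value, ...), one argument or row to a line, values as JSON. arm_command: Moves the arm, as the interface text tells. Its arguments: {"type":"object","properties":{"targets":{"type":"array","items":{"type":"array","items":{"type":"array","items":{"type":"number"}}}},"jaw":{"type":"number"},"newtons":{"type":"number"}},"required":["targets"]}

```bash
mkdir -p pics; ls; cat > h.py <<'E'
import numpy as np, cv2
from cell import arm
from scipy.spatial.transform import Rotation as R
def rot(r):
    r=np.array(r,float)
    return r if r.shape==(3,3) else (R.from_rotvec(r).as_matrix() if r.size==3 else R.from_quat(r).as_matrix())
def grab(name):
    s=arm.observe(); im=arm.get_image(name)
    if 'T_tool_cam' in im:
        T=np.eye(4);T[:3,:3]=rot(s['ee_rot']);T[:3,3]=s['position'];T=T@np.array(im['T_tool_cam'])
    else:
        T=np.eye(4);T[:3,:3]=rot(im['rotation']);T[:3,3]=im['xyz']
    im['T']=T; return im
def save(im,fn): cv2.imwrite('pics/'+fn,im['pixels'][...,::-1])
def cloud(im):
    v,u=np.mgrid[0:480,0:640]; z=im['z_map']
    p=np.stack([(u-im['cx'])/im['fx']*z,(v-im['cy'])/im['fy']*z,z],-1)
    return p@im['T'][:3,:3].T+im['T'][:3,3]
def proj(im,P):
    q=(np.atleast_2d(P)-im['T'][:3,3])@im['T'][:3,:3]
    return np.c_[q[:,0]/q[:,2]*im['fx']+im['cx'],q[:,1]/q[:,2]*im['fy']+im['cy']]
def ray(im,u,v,h):
    d=im['T'][:3,:3]@np.array([(u-im['cx'])/im['fx'],(v-im['cy'])/im['fy'],1]);o=im['T'][:3,3]
    return o+d*(h-o[2])/d[2]
E
python3 - <<'E'
from h import *
s=arm.observe();print(s)
for n in('scene','side'):
    im=grab(n);save(im,n+'0.png');np.savez(n+'0.npz',**{k:v for k,v in im.items()});print(n,im['T'],im['fx'])
E
```

```text
pics
{'clock': 0.0, 'joints': array([ 1.2343732 ,  0.43525007,  0.02493064,  1.5741237 , -0.01166223,
        1.13399852, -0.07511164]), 'dq': array([ 0.00124565, -0.0009857 , -0.00166896,  0.00052632, -0.00149893,
       -0.00217034, -0.00096826]), 'joint_efforts': array([-6.02214586e-04, -6.67842150e+01,  9.84725095e-01, -3.14446664e+01,
       -6.05472014e-02,  4.27279668e-02,  1.57127165e-04]), 'position': array([ 0.14468356, -0.6075075 ,  0.24471732]), 'ee_rot': array([-3.11855660e+00, -3.66155413e-01,  4.15238942e-04]), 'force': array([-0.17664324, -0.27392453,  0.62751225]), 'ft_torque': array([ 0.01789586,  0.00393319, -0.00629785]), 'gripper_force': 0.0, 'width': 0.9990922702874231}
scene [[ 0.08502336  0.83390731 -0.54531608  1.28067042]
 [ 0.99626027 -0.06270348  0.05944535 -0.05056612]
 [ 0.0153787  -0.54833099 -0.83611998  1.20741395]
 [ 0.          0.          0.          1.        ]] 549.6200694635362
side [[ 0.91250454 -0.28845588  0.29004941  0.26157374]
 [-0.40892357 -0.6619801   0.62814318 -0.64996406]
 [ 0.01081534 -0.69179155 -0.72201626  0.85739978]
 [ 0.          0.          0.          1.        ]] 529.1010851444087
```

View pics/scene0.png

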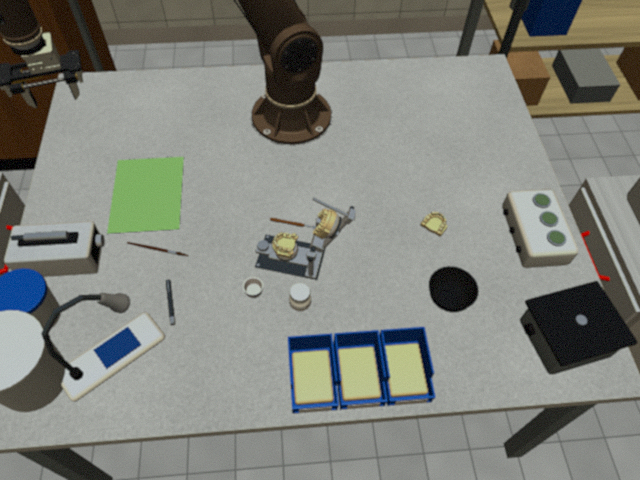

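View pics/side0.png

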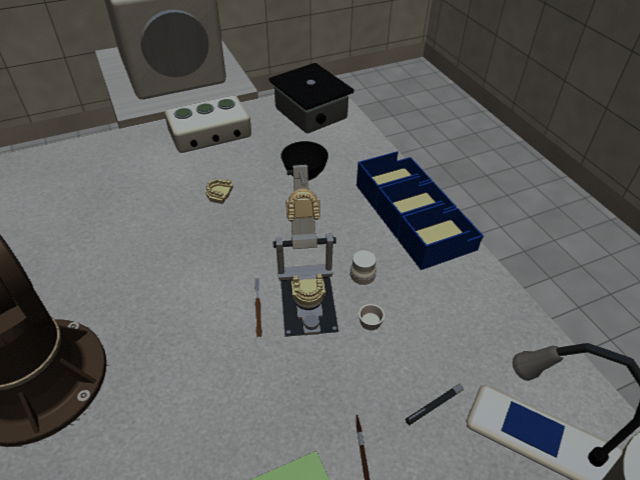

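The scene view shows the articulator at about (288,250), with the lower jaw at (285,245) and the thrown-back arm ending near (350,212). In the side view the lower jaw is at (309,290), the upper jaw at (303,207) and the bar end at about (300,172).

```bash
python3 - <<'E'
from h import *
out=[]
for n,(a,b,c,d) in (('scene',(225,180,375,290)),('side',(240,150,390,345))):
    im=dict(np.load(n+'0.npz')); px=im['pixels']; P=cloud(im)
    hsv=cv2.cvtColor(px,cv2.COLOR_RGB2HSV)
    roi=np.zeros((480,640),bool); roi[b:d,a:c]=1
    ok=roi&(im['z_map']>0)
    cream=ok&(hsv[...,1]>70)&(P[...,2]>.05)&(P[...,2]<.09)
    if cream.sum(): 
        q=P[cream]; print(n,'lowerjaw',cream.sum(),np.percentile(q,[2,50,98],axis=0).round(3).tolist())
    dark=ok&(hsv[...,2]<75)&(P[...,2]<.03)
    q=P[dark]; print('foot',dark.sum(),cv2.minAreaRect((q[:,:2]*1000).astype(np.float32)), np.median(q[:,2]))
    hi=ok&(P[...,2]>.15); q=P[hi]; i=q[:,2].argmax(); print('high',hi.sum(),q[i],np.median(q,0),np.percentile(q,[2,98],axis=0).round(3).tolist())
    cr=cv2.resize(px[b:d,a:c],None,fx=3,fy=3,interpolation=cv2.INTER_CUBIC); out.append(cr)
H=max(o.shape[0] for o in out); W=sum(o.shape[1] for o in out)
I=np.zeros((H,W,3),np.uint8);x=0
for o in out: I[:o.shape[0],x:x+o.shape[1]]=o;x+=o.shape[1]
I=I[:600,:]; I=cv2.resize(I,(800,int(I.shape[0]*800/W))) if W>800 else I
cv2.imwrite('pics/crop0.png',I[...,::-1])
E
```

```text
scene lowerjaw 422 [[0.492, -0.074, 0.052], [0.516, -0.047, 0.061], [0.549, -0.02, 0.075]]
foot 669 ((519.65625, -34.182716369628906), (162.1136932373047, 108.07771301269531), 71.0030517578125) 0.0032588922920906427
high 930 [0.53773407 0.02061017 0.26458537] [0.56303789 0.06044811 0.20193381] [[0.52, 0.025, 0.163], [0.579, 0.109, 0.257]]
side lowerjaw 1116 [[0.485, -0.076, 0.051], [0.772, 0.147, 0.063], [0.854, 0.331, 0.074]]
foot 2920 ((634.5756225585938, 110.17031860351562), (569.0084228515625, 266.9808654785156), 60.11936569213867) 0.004410924732085375
high 1279 [0.5338558  0.01890209 0.26228686] [0.5474466  0.04908607 0.19477348] [[0.513, 0.022, 0.161], [0.572, 0.106, 0.248]]
```

View pics/crop0.png

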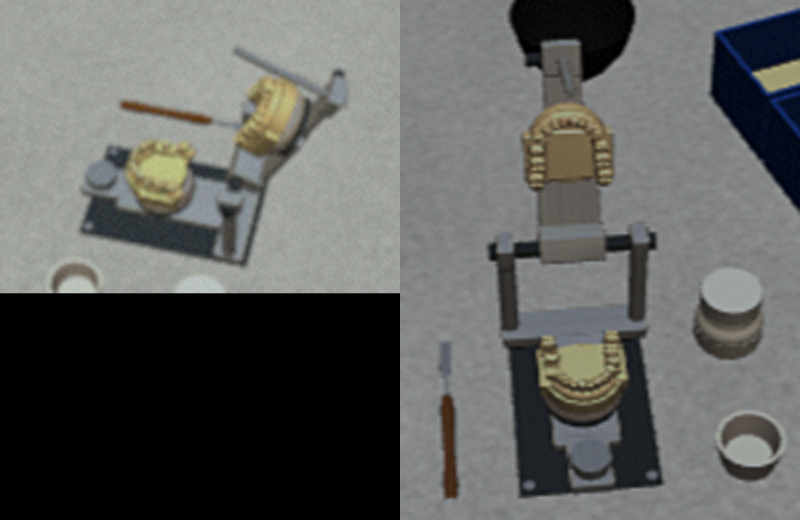

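The crop confirms the layout: hinge on the left, foot plate centre near (0.520, -0.034), articulator +x at about 71°. I'll move over the jaw next and look from close by.

Request:
arm_command(
  targets=[
    [[0,0,-0.0575,0,0,0],[0,0,-0.0575,0,0,0],[0.035,-0.032,0,0,0,0],[0.035,-0.032,0,0,0,0],[0.035,-0.032,0,0,0,0],[0.035,-0.032,0,0,0,0],[0.035,-0.032,0,0,0,0],[0.035,-0.032,0,0,0,0],[0.035,-0.032,0,0,0,0],[0.035,-0.032,0,0,0,0]],
  ],
  jaw=0,
)

```text
clock: 1.35
position: [0.3583, -0.2926, 0.3604]
ee_rot: [-3.12, -0.366, 0.0]
force: [0.6, 0.5, -0.1]
width: 0.011
gripper_force: 0.0
```

Request:
arm_command(
  targets=[
    [[0.035,-0.032,0,0,0,0],[0.035,-0.032,0,0,0,0],[0.035,-0.032,0,0,0,0],[0.035,-0.032,0,0,0,0],[0,0,0,0,0,0]],
  ],
)

```text
clock: 1.98
position: [0.4658, -0.1334, 0.3602]
ee_rot: [-3.117, -0.376, -0.0]
force: [-0.8, -1.4, -0.8]
width: 0.007
gripper_force: 0.0
```

```bash
cat > show.py <<'E'
from h import *
import sys
s=arm.observe();M=rot(s['ee_rot']);print(s['clock'],s['position'].round(4),'q',s['joints'].round(2),'F',s['force'].round(1),'w',s['width'].round(2));print(M.round(3).tolist())
E
cat show.py >look.py; cat >>look.py <<'E'
im=grab('wrist');save(im,sys.argv[1]+'.png');np.savez(sys.argv[1]+'.npz',**im);print(im['T'].round(3).tolist())
E
python3 look.py w1
```

```text
Traceback (most recent call last):
  File "look.py", line 3, in <module>
    s=arm.observe();M=rot(s['ee_rot']);print(s['clock'],s['position'].round(4),'q',s['joints'].round(2),'F',s['force'].round(1),'w',s['width'].round(2));print(M.round(3).tolist())
                                                                                                                                    ^^^^^^^^^^^^^^^^
AttributeError: 'float' object has no attribute 'round'
```

Request:
arm_command(
  targets=[
    [[0.032,-0.032,0,0,0,0],[0.032,-0.032,0,0,0,0],[0,0,0,0,0,0]],
  ],
)

```text
clock: 2.35
position: [0.5125, -0.0575, 0.3601]
ee_rot: [-3.118, -0.373, 0.001]
force: [0.1, -1.5, -0.6]
width: 0.002
gripper_force: 0.0
```

```bash
sed -i "s/s\['width'\].round(2)/s['width']/" show.py look.py; python3 look.py w1
```

```text
2.35 [ 0.5125 -0.0575  0.3601] q [ 0.36  0.21 -0.43  1.62  0.09  1.33 -1.42] F [ 0.1 -1.5 -0.6] w 0.0018584345132884443
[[0.972, 0.236, -0.001], [0.236, -0.972, 0.001], [-0.0, -0.001, -1.0]]
[[0.236, -0.938, -0.253, 0.578], [-0.972, -0.229, -0.059, -0.041], [-0.002, 0.26, -0.966, 0.5], [0.0, 0.0, 0.0, 1.0]]
```

View pics/w1.png

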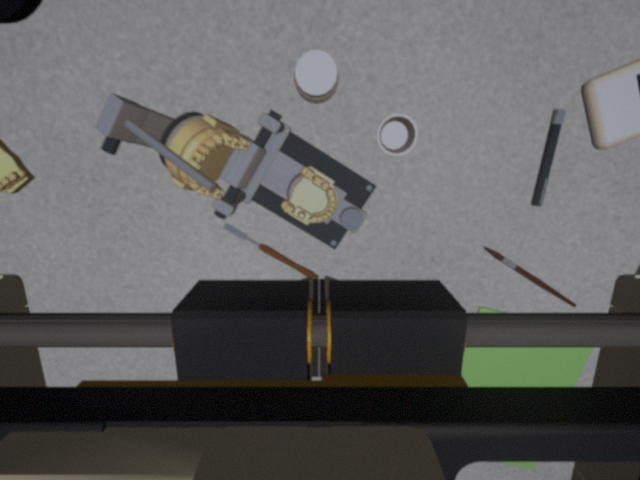

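The wrist view shows the lower jaw at about (312,195), its front table at (350,217), the posts at (272,122) and (228,208), and the thrown-back arm ending near (120,115).

```bash
python3 - <<'E'
from h import *
im=dict(np.load('w1.npz'));px=im['pixels'];P=cloud(im)
hsv=cv2.cvtColor(px,cv2.COLOR_RGB2HSV)
roi=np.zeros((480,640),bool);roi[100:260,200:390]=1
dark=roi&(hsv[...,2]<75)&(P[...,2]<.02)&(P[...,2]>-.01)
q=P[dark][:,:2]
r=cv2.minAreaRect((q*1000).astype(np.float32));print('foot',r,dark.sum())
jaw=np.zeros((480,640),bool);jaw[155:235,275:345]=1
jaw&=(P[...,2]>.05)&(P[...,2]<.085)&(hsv[...,1]>60)
print(np.percentile(P[jaw],[1,50,99],axis=0).round(4).tolist())
# posts: tops at .116
po=roi&(P[...,2]>.100)&(P[...,2]<.122)
for lo,hi in((.0,.5),(.5,.9)):
  pass
print('posts',po.sum()); 
n,l,st,c=cv2.connectedComponentsWithStats(po.astype(np.uint8))
for i in range(1,n):
  if st[i,4]>15: print(st[i].tolist(),P[l==i].mean(0).round(4))
cr=cv2.resize(px[110:250,190:390],(800,560),interpolation=cv2.INTER_CUBIC);cv2.imwrite('pics/w1c.png',cr[...,::-1])
E
```

```text
foot ((518.1527099609375, -39.4400634765625), (152.73464965820312, 107.53041076660156), 71.7486801147461) 3258
[[0.4882, -0.0767, 0.056], [0.5117, -0.0538, 0.0707], [0.5473, -0.0147, 0.0756]]
posts 2394
[212, 109, 70, 110, 2392] [0.5386 0.029  0.1128]
```

View pics/w1c.png

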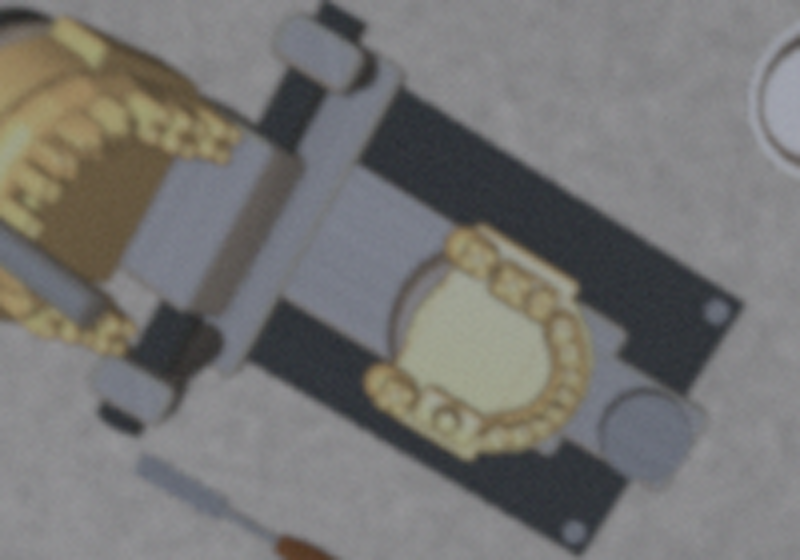

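The stump is on the robot's side (art. y +22), at crop (449,418), which is image (302.2,214.5). The post tops are at image (270.5,122.5) and (223.8,207).

```bash
python3 - <<'E'
from h import *
im=dict(np.load('w1.npz'))
S=ray(im,302.2,214.5,.073);a=ray(im,270.5,122.5,.116);b=ray(im,223.8,207,.116);t=ray(im,190+648/4,110+435/4,.03)
print(S,a,b,'posts dist',np.linalg.norm(a-b))
m=(a+b)/2; y=(b-a)[:2];y/=np.linalg.norm(y);x=np.array([y[1],-y[0]]);
print('x dir deg',np.degrees(np.arctan2(x[1],x[0])),'hinge',m,'origin',m[:2]-.06*x,'pred stump',m[:2]-.078*x+.022*y)
t1=m[:2]-t[:2];print('from table deg',np.degrees(np.arctan2(t1[1],t1[0])))
# arm: points high in world; project into art frame
for n in('scene0','side0','w1'):
    d=dict(np.load(n+'.npz'));P=cloud(d);h=(P[...,2]>.15)&(P[...,2]<.275)&(abs(P[...,0]-.56)<.1)&(abs(P[...,1]-.06)<.12)
    q=P[h];ax=(q[:,:2]-m[:2])@x;ay=(q[:,:2]-m[:2])@y;k=abs(ay)<.013
    z=q[:,2]-.105; th=np.pi-np.arctan2(z,ax)
    print(n,k.sum(),'max ax',ax[k].max(),'far r',np.percentile(np.hypot(ax,z)[k],99))
    i=np.argsort(-ax*k)[:8]; print(np.c_[ax,ay,q[:,2]][i].round(3).tolist())
E
```

```text
[ 0.493622   -0.04101347  0.073     ] [0.58540684 0.01056617 0.116     ] [0.49040836 0.04125055 0.116     ] posts dist 0.09983106411020863
x dir deg 72.09961547837806 hinge [0.5379076  0.02590836 0.116     ] origin [ 0.51946582 -0.03118718] pred stump [ 0.49299825 -0.04155386]
from table deg 71.87184763037496
scene0 446 max ax 0.09154372018776576 far r 0.1583122861416234
[[0.092, -0.001, 0.217], [0.091, 0.001, 0.218], [0.09, 0.004, 0.229], [0.09, -0.008, 0.23], [0.09, -0.003, 0.22], [0.089, 0.004, 0.233], [0.089, -0.006, 0.232], [0.089, 0.01, 0.229]]
side0 718 max ax 0.08708507727326095 far r 0.15390751861416546
[[0.087, 0.009, 0.229], [0.086, 0.004, 0.23], [0.085, 0.008, 0.231], [0.085, 0.002, 0.23], [0.085, 0.011, 0.231], [0.085, -0.008, 0.23], [0.084, 0.0, 0.231], [0.084, 0.006, 0.232]]
w1 5022 max ax 0.0894221880002492 far r 0.15728968365767645
[[0.089, -0.007, 0.229], [0.089, 0.006, 0.23], [0.089, -0.004, 0.23], [0.089, -0.005, 0.23], [0.089, -0.011, 0.23], [0.089, 0.004, 0.23], [0.089, 0.002, 0.231], [0.089, -0.009, 0.231]]
```

Two measurements agree: stump at (0.4935, -0.041), hinge at (0.538, 0.026), articulator x axis at 72°, arm opening about 2.0 rad. I'll yaw the tool to 72° and tilt it 12° away from the thrown-back arm, because the camera sits on the hinge side.

Request:
arm_command(
  targets=[
    [[-0.017,-0.017,0,0,0,0],[0,0,0,0,0,-0.17],[0,0,0,0,0,-0.17],[0,0,0,0,0,-0.17],[0,0,0,0,0,-0.17],[0,0,0,0,0,-0.17],[0,0,0,0,0,-0.17],[0,0,0,0,0.105,0],[0,0,0,0,0.105,0],[0,0,0,0,0,0]],
  ],
)

```text
clock: 3.65
position: [0.4903, -0.0515, 0.3599]
ee_rot: [-2.443, -1.756, -0.254]
force: [-0.1, -0.0, 0.0]
width: 0.003
gripper_force: 0.0
```

```bash
cat >> show.py <<'E'
ah=np.array([.538,.026,.105]);c,s_=np.cos(np.radians(72)),np.sin(np.radians(72))
A=np.array([[c,s_,0],[-s_,c,0],[0,0,1]])  # world->art axes, rows x,y,z
p=A@(s['position']-ah)+[.06,0,.105];t=p+.019*A@M[:,2]
print('TCP art mm',(p*1e3).round(1),'tip',(t*1e3).round(1),'tool z art',(A@M[:,2]).round(3),'tool x art',(A@M[:,0]).round(3))
if len(sys.argv)>3:
    d=np.array([float(v) for v in sys.argv[1:4]])/1e3-t; print('to reach tip target: tool shift',(M.T@A.T@d).round(4))
E
python3 show.py -18 22 160
```

```text
3.65 [ 0.4903 -0.0515  0.3599] q [ 0.62  0.17 -0.55  1.7  -0.12  1.25 -0.22] F [-0.1 -0.   0. ] w 0.0028450199524548987
[[0.312, 0.948, 0.065], [0.927, -0.319, 0.196], [0.206, -0.001, -0.978]]
TCP art mm [-28.4  21.4 359.9] tip [-24.5  21.4 341.3] tool z art [ 0.206 -0.001 -0.978] tool x art [ 0.978 -0.01   0.206]
to reach tip target: tool shift [-0.0311 -0.0005  0.1788]
```

Request:
arm_command(
  targets=[
    [[-0.0078,0,0.0447,0,0,0],[-0.0078,0,0.0447,0,0,0],[-0.0078,0,0.0447,0,0,0],[-0.0078,0,0.0447,0,0,0],[0,0,0,0,0,0]],
  ],
)

```text
clock: 4.28
position: [0.4912, -0.0407, 0.1769]
ee_rot: [-2.432, -1.764, -0.248]
force: [0.4, 0.0, 1.0]
width: 0.009
gripper_force: 0.0
```

```bash
python3 show.py -18 22 89; python3 - <<'E'
from h import *
w=grab('wrist');s=grab('side');px=s['pixels']
np.savez('w2.npz',**w)
c=cv2.resize(px[180:340,250:390],(560,600),interpolation=cv2.INTER_CUBIC)
d=cv2.resize(w['pixels'],(320,240)); I=np.zeros((600,800,3),np.uint8);I[:,:480]=c[:,40:520];I[:240,480:]=d
cv2.imwrite('pics/w2.png',I[...,::-1])
E
```

```text
4.275 [ 0.4912 -0.0407  0.1769] q [ 0.55  0.35 -0.55  1.97 -0.03  0.82 -0.26] F [0.4 0.  1. ] w 0.009389231623523547
[[0.305, 0.951, 0.058], [0.93, -0.31, 0.198], [0.206, -0.006, -0.978]]
TCP art mm [-17.9  23.9 176.9] tip [-14.   24.  158.3] tool z art [ 0.206  0.006 -0.978] tool x art [ 0.978 -0.002  0.206]
to reach tip target: tool shift [-0.0183  0.0024  0.0669]
```

View pics/w2.png

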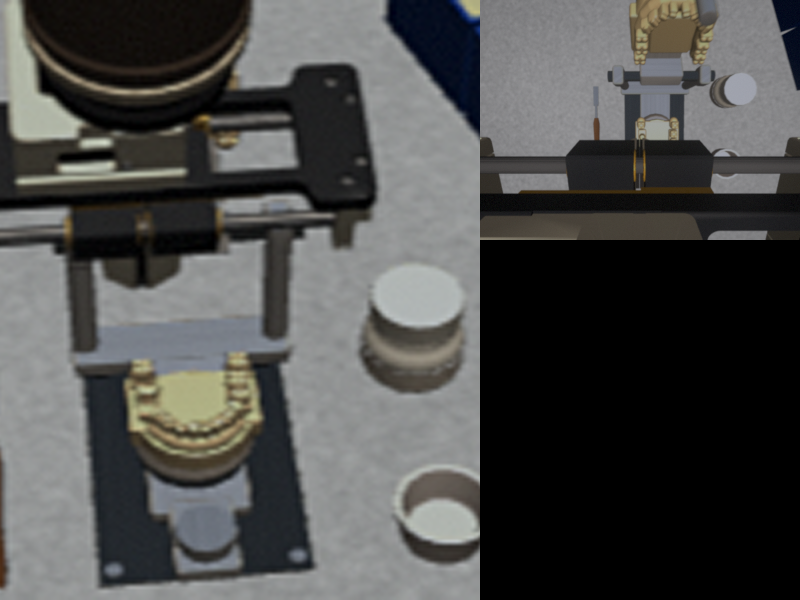

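The fingertips hang over the robot-side arm of the jaw with clear space around the gripper. I'll make the final descent now.

Request:
arm_command(
  targets=[
    [[-0.0075,0.001,0.026,0,0,0],[-0.0075,0.001,0.026,0,0,0],[-0.003,0,0.0145,0,0,0],[0,0,0,0,0,0],[0,0,0,0,0,0]],
  ],
)

```text
clock: 5.0
position: [0.4951, -0.0452, 0.1116]
ee_rot: [-2.436, -1.765, -0.259]
force: [-0.2, 0.0, 0.5]
width: 0.003
gripper_force: 0.0
```

```bash
python3 show.py -18 22 89; python3 - <<'E'
from h import *
s=grab('side');px=s['pixels']
c=cv2.resize(px[210:330,250:390],(700,600),interpolation=cv2.INTER_CUBIC)
cv2.imwrite('pics/s3.png',c[...,::-1])
E
```

```text
5.0 [ 0.4951 -0.0452  0.1116] q [ 0.53  0.45 -0.52  2.03  0.02  0.66 -0.27] F [-0.2  0.   0.5] w 0.003251923996715035
[[0.304, 0.95, 0.067], [0.929, -0.312, 0.198], [0.209, 0.002, -0.978]]
TCP art mm [-20.9  18.8 111.6] tip [-17.   18.7  93. ] tool z art [ 0.209 -0.002 -0.978] tool x art [ 0.978 -0.002  0.209]
to reach tip target: tool shift [-0.0019 -0.0033  0.0037]
```

View pics/s3.png

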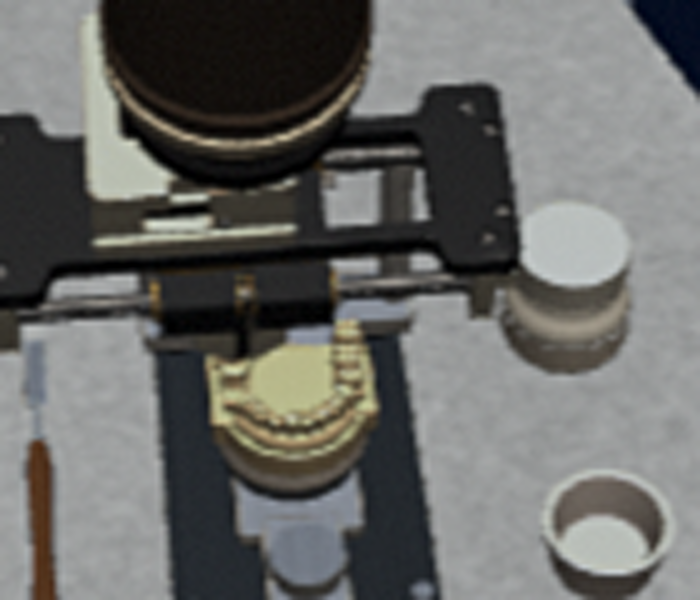

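The fingertips end at about (245,350), directly over the robot-side tooth row near the stump. I'll average the pose readings, since they scatter by a few mm.

```bash
python3 - <<'E'
from h import *
c,s_=np.cos(np.radians(72)),np.sin(np.radians(72));A=np.array([[c,s_,0],[-s_,c,0],[0,0,1]]);ah=np.array([.538,.026,.105])
ps=[];L=[]
for i in range(8):
    s=arm.observe();M=rot(s['ee_rot']);ps.append(A@(s['position']+.019*M[:,2]-ah)+[.06,0,.105]);im=arm.get_image('wrist')
ps=np.array(ps)*1e3;print(ps.round(1),ps.mean(0),ps.std(0))
m=ps.mean(0)/1e3;t=m
print('shift to (-18,22,89)',(M.T@A.T@(np.array([-.018,.022,.089])-m)).round(4))
im=grab('side');w=A.T@(m-[.06,0,.105])+ah
print('proj tip, stump',proj(im,w),proj(im,[.4935,-.041,.073]))
E
```

```text
[[-17.1  18.7  93. ]
 [-17.1  18.8  92.9]
 [-17.2  19.   92.7]
 [-17.3  19.1  92.5]
 [-17.3  19.2  92.3]
 [-17.3  19.4  92.2]
 [-17.3  19.4  92. ]
 [-17.4  19.5  92. ]] [-17.24848071  19.15949779  92.43311495] [0.10288369 0.26400211 0.35615299]
shift to (-18,22,89) [-0.0015 -0.0028  0.0032]
proj tip, stump [[298.11851215 276.50546733]] [[297.05602493 283.26054285]]
```

Request:
arm_command(
  targets=[
    [[-0.0008,-0.0018,0.0015,0,0,0],[0,0,0,0,0,0],[0,0,0,0,0,0],[0,0,0,0,0,0],[0,0,0,0,0,0],[0,0,0,0,0,0],[0,0,0,0,0,0],[0,0,0,0,0,0],[0,0,0,0,0,0],[0,0,0,0,0,0]],
  ],
)

```text
clock: 6.75
position: [0.4924, -0.0451, 0.1087]
ee_rot: [-2.436, -1.764, -0.257]
force: [0.2, -0.0, 0.4]
width: 0.008
gripper_force: 0.0
```

```bash
python3 show.py -18 22 89
```

```text
6.75 [ 0.4924 -0.0451  0.1087] q [ 0.53  0.45 -0.52  2.04  0.02  0.65 -0.27] F [ 0.2 -0.   0.4] w 0.00757511301870003
[[0.305, 0.95, 0.065], [0.929, -0.312, 0.198], [0.208, 0.0, -0.978]]
TCP art mm [-21.8  21.4 108.7] tip [-17.8  21.4  90.1] tool z art [ 0.208 -0.001 -0.978] tool x art [ 0.978 -0.003  0.208]
to reach tip target: tool shift [-0.0004 -0.0006  0.0011]
```

Fingertips are now 17 mm above the stump and centred within 1 mm. I'll hold there.

Request:
arm_command(
  targets=[
    [[0,0,0,0,0,0],[0,0,0,0,0,0],[0,0,0,0,0,0],[0,0,0,0,0,0],[0,0,0,0,0,0],[0,0,0,0,0,0],[0,0,0,0,0,0],[0,0,0,0,0,0],[0,0,0,0,0,0],[0,0,0,0,0,0]],
  ],
)

```text
clock: 8.0
position: [0.4924, -0.0452, 0.1087]
ee_rot: [-2.436, -1.764, -0.257]
force: [0.4, -0.3, -0.5]
width: 0.004
gripper_force: 0.0
```

Request:
arm_command(
  targets=[
    [[0,0,0,0,0,0],[0,0,0,0,0,0],[0,0,0,0,0,0],[0,0,0,0,0,0],[0,0,0,0,0,0],[0,0,0,0,0,0],[0,0,0,0,0,0],[0,0,0,0,0,0],[0,0,0,0,0,0],[0,0,0,0,0,0]],
  ],
)

```text
clock: 9.25
position: [0.4924, -0.0452, 0.1087]
ee_rot: [-2.436, -1.764, -0.257]
force: [-0.0, 0.5, -0.0]
width: 0.004
gripper_force: 0.0
```

```bash
python3 show.py -18 22 320
python3 - <<'E'
import numpy as np
# pushing envelope: tool vertical, half thickness 9.5; tip height zt chosen; leading face x
pts=[(.150,.029),(.1415,.0355),(.1345,.0355),(.126,.029)]+[(s,.025) for s in np.linspace(.083,.126,23)]+[(.069,.030),(.083,.030)]
for th in (2.0,1.8,1.6,1.4,1.2,1.0,.8,.6,.4,.2,0):
    d=np.array([-np.cos(th),np.sin(th)]);n=np.array([np.sin(th),np.cos(th)])
    Q=np.array([.06,.105])+np.array([s*d+o*n for s,o in pts])
    c=np.array([.06,.105])+.118*d+.025*n
    zt=c[1]; k=Q[:,1]>=zt-1e-4
    print(th,'tip z',round(zt*1e3),'tip centre x',round((Q[k,0].max()+.0095)*1e3),'flat118 x',round(c[0]*1e3),'top z',round(Q[:,1].max()*1e3))
E
```

```text
9.25 [ 0.4924 -0.0452  0.1087] q [ 0.53  0.45 -0.52  2.04  0.02  0.65 -0.27] F [-0.   0.5 -0. ] w 0.004352310866061469
[[0.305, 0.95, 0.065], [0.929, -0.312, 0.198], [0.208, 0.0, -0.978]]
TCP art mm [-21.8  21.4 108.7] tip [-17.8  21.4  90.1] tool z art [ 0.208 -0.001 -0.978] tool x art [ 0.978 -0.003  0.208]
to reach tip target: tool shift [ 0.0477 -0.0006 -0.2249]
2.0 tip z 202 tip centre x 161 flat118 x 132 top z 229
1.8 tip z 214 tip centre x 136 flat118 x 111 top z 244
1.6 tip z 222 tip centre x 109 flat118 x 88 top z 254
1.4 tip z 226 tip centre x 82 flat118 x 65 top z 258
1.2 tip z 224 tip centre x 54 flat118 x 41 top z 255
1.0 tip z 218 tip centre x 27 flat118 x 17 top z 247
0.8 tip z 207 tip centre x 5 flat118 x -4 top z 233
0.6 tip z 192 tip centre x -14 flat118 x -23 top z 214
0.4 tip z 174 tip centre x -30 flat118 x -39 top z 193
0.2 tip z 153 tip centre x -41 flat118 x -51 top z 168
0 tip z 130 tip centre x 0 flat118 x -58 top z 140
```

Request:
arm_command(
  targets=[
    [[0.0119,0,-0.056,0,0,0],[0.0119,0,-0.056,0,0,0],[0.0119,0,-0.056,0,0,0],[0.0119,0,-0.056,0,0,0],[0,0,0,0,-0.105,0],[0,0,0,0,-0.105,0],[0,0.022,0,0,0,0],[0.05,0,0,0,0,0],[0.05,0,0,0,0,0],[0.05,0,0,0,0,0]],
  ],
)

```text
clock: 10.5
position: [0.5603, 0.0916, 0.3376]
ee_rot: [2.545, 1.842, -0.0]
force: [0.5, -0.9, 0.0]
width: 0.008
gripper_force: 0.0
```

Request:
arm_command(
  targets=[
    [[0.05,0,0,0,0,0],[0,0,0,0,0,0],[0,0,0,0,0,0]],
  ],
)

```text
clock: 10.88
position: [0.5755, 0.1374, 0.3374]
ee_rot: [2.544, 1.843, -0.002]
force: [-0.6, 0.2, 0.7]
width: 0.003
gripper_force: 0.0
```

```bash
python3 show.py 190 0 205
```

```text
10.875 [0.5755 0.1374 0.3374] q [ 0.11  0.39 -0.62  1.47  0.23  1.35 -0.85] F [-0.6  0.2  0.7] w 0.003288479927259435
[[0.312, 0.95, -0.001], [0.95, -0.312, -0.001], [-0.001, -0.0, -1.0]]
TCP art mm [177.5  -1.2 337.4] tip [177.5  -1.2 318.4] tool z art [-0.001  0.    -1.   ] tool x art [ 1.    -0.003 -0.001]
to reach tip target: tool shift [ 0.0126 -0.0012  0.1133]
```

Request:
arm_command(
  targets=[
    [[0.0125,-0.001,0,0,0,0],[0,0,0.04,0,0,0],[0,0,0.04,0,0,0],[0,0,0.033,0,0,0],[0,0,0,0,0,0],[0,0,0,0,0,0],[0,0,0,0,0,0]],
  ],
)

```text
clock: 11.75
position: [0.5794, 0.1505, 0.2265]
ee_rot: [2.544, 1.842, 0.004]
force: [-1.1, 1.0, 0.6]
width: 0.006
gripper_force: 0.0
```

```bash
python3 show.py 165 0 205
```

```text
11.75 [0.5794 0.1505 0.2265] q [ 0.07  0.48 -0.6   1.63  0.29  1.12 -0.92] F [-1.1  1.   0.6] w 0.006308095261418691
[[0.312, 0.95, 0.003], [0.95, -0.312, 0.001], [0.002, 0.002, -1.0]]
TCP art mm [191.2  -0.9 226.5] tip [191.2  -1.  207.5] tool z art [ 0.002 -0.002 -1.   ] tool x art [ 1.    -0.003  0.002]
to reach tip target: tool shift [-0.0262 -0.0009  0.0025]
```

Request:
arm_command(
  targets=[
    [[-0.01,0,0.002,0,0,0],[-0.01,0,0,0,0,0],[-0.008,0,0,0,0,0],[-0.008,0,-0.0025,0,0,0],[-0.008,0,-0.0025,0,0,0],[-0.008,0,-0.0025,0,0,0],[-0.008,0,-0.0025,0,0,0],[-0.008,0,-0.0025,0,0,0]],
  ],
)

```text
clock: 12.75
position: [0.5597, 0.0906, 0.2394]
ee_rot: [-2.54, -1.847, -0.018]
force: [-0.2, 12.0, 18.0]
width: 0.006
gripper_force: 11.7
```

```bash
python3 show.py 109 0 222; python3 - <<'E'
from h import *
s=grab('side');px=s['pixels']
c=cv2.resize(px[100:340,230:390],(400,600),interpolation=cv2.INTER_CUBIC)
cv2.imwrite('pics/s4.png',c[...,::-1])
E
```

```text
12.75 [0.5597 0.0906 0.2394] q [ 0.2   0.41 -0.62  1.7   0.26  1.1  -0.81] F [-0.2 12.  18. ] w 0.006050144525761444
[[0.308, 0.951, 0.009], [0.951, -0.308, 0.007], [0.01, 0.006, -1.0]]
TCP art mm [128.1  -0.6 239.4] tip [128.3  -0.8 220.4] tool z art [ 0.01  -0.006 -1.   ] tool x art [1.    0.001 0.01 ]
to reach tip target: tool shift [-0.0193 -0.0008 -0.0018]
```

View pics/s4.png

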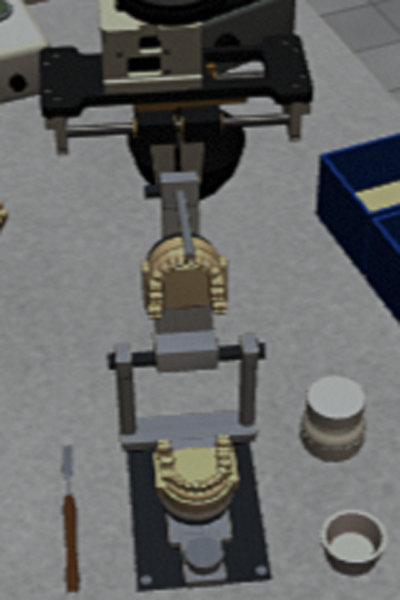

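The bar is following; the fingers are behind the bar end at crop (180,175). The force reads about 20 N, so I'll pause and check whether it relaxes.

Request:
arm_command(
  targets=[
    [[0,0,0,0,0,0],[0,0,0,0,0,0]],
  ],
)

```text
clock: 13.05
position: [0.5592, 0.0892, 0.2386]
ee_rot: [-2.542, -1.846, -0.014]
force: [0.3, 9.0, 15.9]
width: 0.003
gripper_force: 9.8
```

```bash
python3 show.py 109 0 222;  python3 - <<'E'
from h import *
A=np.array([[.309,.951,0],[-.951,.309,0],[0,0,1]]);ah=np.array([.538,.026,.105])
d=grab('side');P=cloud(d);q=(P.reshape(-1,3)-ah)@A.T
k=(abs(q[:,1])<.013)&(q[:,2]>-.01)&(q[:,2]<.20)&(abs(q[:,0])<.12)
z=q[k]; 
for lo in np.arange(0,.19,.015):
    b=z[(z[:,2]>=lo)&(z[:,2]<lo+.015)]
    if len(b): print(round(lo+.0075,3),len(b),np.percentile(b[:,0],[5,50,95]).round(3))
E
```

```text
13.05 [0.5592 0.0892 0.2386] q [ 0.2   0.41 -0.61  1.7   0.26  1.11 -0.81] F [ 0.3  9.  15.9] w 0.003307189671199652
[[0.31, 0.951, 0.007], [0.951, -0.31, 0.005], [0.007, 0.005, -1.0]]
TCP art mm [126.7  -0.7 238.6] tip [126.8  -0.7 219.6] tool z art [ 0.007 -0.005 -1.   ] tool x art [ 1.    -0.001  0.007]
to reach tip target: tool shift [-0.0178 -0.0007 -0.0025]
0.008 194 [-0.005  0.009  0.023]
0.022 71 [0.02  0.023 0.025]
0.038 4 [0.022 0.022 0.024]
0.052 9 [-0.006 -0.002 -0.   ]
0.068 85 [-0.008 -0.005 -0.003]
0.082 101 [-0.006 -0.004 -0.001]
0.098 117 [-0.011  0.002  0.037]
0.112 154 [-0.01   0.011  0.038]
0.128 60 [0.034 0.036 0.039]
0.143 286 [-0.045  0.038  0.057]
0.158 96 [0.053 0.056 0.066]
0.172 4 [0.055 0.056 0.067]
0.188 83 [0.028 0.031 0.057]
```

Request:
arm_command(
  targets=[
    [[0,0,-0.005,0,0,0],[0,0,-0.004,0,0,0],[0,0,0,0,0,0]],
  ],
)

```text
clock: 13.48
position: [0.5572, 0.0841, 0.2439]
ee_rot: [2.545, 1.841, -0.002]
force: [1.6, -3.4, -3.2]
width: 0.004
gripper_force: 4.0
```

```bash
python3 show.py 109 0 230;  cat > th.py <<'E'
from h import *
A=np.array([[.309,.951,0],[-.951,.309,0],[0,0,1]]);ah=np.array([.538,.026,.105])
for n in('side','scene'):
    d=grab(n);P=cloud(d);hsv=cv2.cvtColor(d['pixels'],cv2.COLOR_RGB2HSV);q=(P.reshape(-1,3)-ah)@A.T
    # upper-jaw plaster: cream points above/around hinge
    k=(abs(q[:,1])<.034)&(q[:,2]>-.02)&(np.hypot(q[:,0],q[:,2])<.14)&(hsv.reshape(-1,3)[:,1]>70)&(hsv.reshape(-1,3)[:,0]<30)&(hsv.reshape(-1,3)[:,2]>70)
    a=np.arctan2(q[k,2],q[k,0]); print(n,k.sum(),'jaw mean xz',q[k][:,[0,2]].mean(0).round(4) if k.any() else None,'angle from +x',np.percentile(a,[5,50,95]).round(3) if k.any() else None)
E
python3 th.py
```

```text
13.475 [0.5572 0.0841 0.2439] q [ 0.2   0.41 -0.61  1.69  0.26  1.13 -0.8 ] F [ 1.6 -3.4 -3.2] w 0.003597920914804309
[[0.313, 0.95, -0.001], [0.95, -0.313, -0.001], [-0.002, -0.0, -1.0]]
TCP art mm [121.2  -0.3 243.9] tip [121.1  -0.3 224.9] tool z art [-0.002  0.    -1.   ] tool x art [ 1.    -0.004 -0.002]
to reach tip target: tool shift [-0.0121 -0.0003 -0.0051]
side 628 jaw mean xz [-0.007   0.0871] angle from +x [1.493 1.666 1.817]
scene 235 jaw mean xz [-0.0027  0.0925] angle from +x [1.473 1.605 1.749]
```

Request:
arm_command(
  targets=[
    [[-0.005,0,-0.002,0,0,0],[-0.006,0,-0.002,0,0,0],[-0.006,0,-0.001,0,0,0],[-0.006,0,-0.001,0,0,0],[-0.006,0,0,0,0,0]],
  ],
)

```text
clock: 14.2
position: [0.5488, 0.0583, 0.251]
ee_rot: [2.544, 1.843, 0.003]
force: [4.2, 1.4, 2.0]
width: 0.006
gripper_force: 5.4
```

```bash
python3 show.py 80 0 230; python3 th.py
```

```text
14.2 [0.5488 0.0583 0.251 ] q [ 0.25  0.38 -0.61  1.71  0.24  1.13 -0.75] F [4.2 1.4 2. ] w 0.0058848317639061745
[[0.312, 0.95, 0.002], [0.95, -0.312, 0.001], [0.002, 0.001, -1.0]]
TCP art mm [ 94.   -0.3 251. ] tip [ 94.   -0.3 232. ] tool z art [ 0.002 -0.001 -1.   ] tool x art [ 1.    -0.003  0.002]
to reach tip target: tool shift [-0.014  -0.0003  0.002 ]
side 409 jaw mean xz [-0.0246  0.0913] angle from +x [1.674 1.836 2.034]
scene 188 jaw mean xz [-0.0203  0.087 ] angle from +x [1.652 1.812 1.942]
```

Request:
arm_command(
  targets=[
    [[-0.007,0,0,0,0,0],[-0.007,0,0,0,0,0],[-0.007,0,0.0005,0,0,0],[-0.007,0,0.001,0,0,0],[-0.007,0,0.001,0,0,0],[-0.007,0,0.001,0,0,0]],
  ],
)

```text
clock: 15.05
position: [0.5358, 0.0181, 0.2477]
ee_rot: [2.543, 1.843, 0.003]
force: [4.5, -0.9, 4.3]
width: 0.003
gripper_force: 4.0
```

```bash
python3 show.py 40 0 226; python3 th.py
```

```text
15.05 [0.5358 0.0181 0.2477] q [ 0.33  0.36 -0.61  1.75  0.23  1.1  -0.67] F [ 4.5 -0.9  4.3] w 0.0029609070700146504
[[0.312, 0.95, 0.002], [0.95, -0.312, 0.0], [0.001, 0.002, -1.0]]
TCP art mm [ 51.8  -0.4 247.7] tip [ 51.8  -0.4 228.7] tool z art [ 0.001 -0.002 -1.   ] tool x art [ 1.    -0.003  0.001]
to reach tip target: tool shift [-0.0118 -0.0004  0.0027]
side 368 jaw mean xz [-0.0513  0.0823] angle from +x [1.975 2.124 2.339]
scene 172 jaw mean xz [-0.0421  0.0738] angle from +x [1.94  2.079 2.273]
```

Request:
arm_command(
  targets=[
    [[-0.0068,0,0.0022,0,0,0],[-0.0068,0,0.0022,0,0,0],[-0.0068,0,0.0022,0,0,0],[-0.0068,0,0.0025,0,0,0],[-0.007,0,0.004,0,0,0],[-0.007,0,0.004,0,0,0],[-0.007,0,0.004,0,0,0]],
  ],
)

```text
clock: 16.02
position: [0.5199, -0.0283, 0.2253]
ee_rot: [-2.544, -1.843, 0.0]
force: [-0.2, 0.3, -0.2]
width: 0.006
gripper_force: 0.4
```

```bash
python3 show.py -14 0 192; python3 th.py
```

```text
16.025 [ 0.5199 -0.0283  0.2253] q [ 0.41  0.35 -0.6   1.82  0.23  1.04 -0.59] F [-0.2  0.3 -0.2] w 0.005743928396993554
[[0.312, 0.95, -0.0], [0.95, -0.312, -0.0], [-0.0, -0.0, -1.0]]
TCP art mm [  2.7   0.4 225.3] tip [  2.7   0.4 206.3] tool z art [-0.  0. -1.] tool x art [ 1.    -0.003 -0.   ]
to reach tip target: tool shift [-0.0167  0.0004  0.0143]
side 426 jaw mean xz [-0.0799  0.0601] angle from +x [2.374 2.485 2.64 ]
scene 164 jaw mean xz [-0.0646  0.0503] angle from +x [2.329 2.462 2.68 ]
```

Request:
arm_command(
  targets=[
    [[-0.0056,0,0.0048,0,0,0],[-0.0056,0,0.0048,0,0,0],[-0.0056,0,0.0048,0,0,0],[-0.0053,0,0.006,0,0,0],[-0.0053,0,0.006,0,0,0],[-0.0053,0,0.006,0,0,0],[0,0,0,0,0,0]],
  ],
)

```text
clock: 17.0
position: [0.5094, -0.0595, 0.1925]
ee_rot: [-2.544, -1.842, 0.002]
force: [0.3, 1.1, 0.5]
width: 0.007
gripper_force: 0.0
```

```bash
python3 show.py -41 0 153; python3 th.py
```

```text
17.0 [ 0.5094 -0.0595  0.1925] q [ 0.46  0.37 -0.58  1.87  0.25  0.97 -0.55] F [0.3 1.1 0.5] w 0.007241472505056225
[[0.312, 0.95, -0.001], [0.95, -0.312, -0.0], [-0.001, -0.001, -1.0]]
TCP art mm [-30.1   0.8 192.5] tip [-30.1   0.8 173.5] tool z art [-0.001  0.001 -1.   ] tool x art [ 1.    -0.004 -0.001]
to reach tip target: tool shift [-0.0109  0.0009  0.0205]
side 266 jaw mean xz [-0.0968  0.0197] angle from +x [2.802 2.934 3.078]
scene 141 jaw mean xz [-0.0744  0.0184] angle from +x [-2.989  2.859  3.074]
```

It is below 0.5 rad and sinking by itself, so I'll wait with the fingers still.

Request:
arm_command(
  targets=[
    [[0,0,0,0,0,0],[0,0,0,0,0,0],[0,0,0,0,0,0],[0,0,0,0,0,0],[0,0,0,0,0,0],[0,0,0,0,0,0],[0,0,0,0,0,0],[0,0,0,0,0,0],[0,0,0,0,0,0],[0,0,0,0,0,0]],
  ],
)

```text
clock: 18.35
position: [0.51, -0.0588, 0.1932]
ee_rot: [2.544, 1.843, 0.0]
force: [-0.0, 0.7, -0.1]
width: 0.003
gripper_force: 0.0
```

Request:
arm_command(
  targets=[
    [[-0.005,0,0.005,0,0,0],[-0.005,0,0.005,0,0,0],[0,0,0,0,0,0],[0,0,0,0,0,0],[0,0,0,0,0,0],[0,0,0,0,0,0],[0,0,0,0,0,0],[0,0,0,0,0,0],[0,0,0,0,0,0],[0,0,0,0,0,0]],
  ],
)

```text
clock: 19.6
position: [0.5069, -0.0684, 0.1832]
ee_rot: [2.544, 1.843, -0.0]
force: [-0.0, -0.1, 0.4]
width: 0.004
gripper_force: 0.0
```

```bash
python3 show.py -41 0 138; python3 th.py; python3 - <<'E'
from h import *
A=np.array([[.309,.951,0],[-.951,.309,0],[0,0,1]]);ah=np.array([.538,.026,.105])
for n in('side','scene'):
    d=grab(n);q=(cloud(d).reshape(-1,3)-ah)@A.T
    for lo,hi in((-.149,-.143),(-.13,-.126),(-.12,-.1)):
        k=(abs(q[:,1])<.013)&(q[:,0]>lo)&(q[:,0]<hi)&(q[:,2]>-.05)&(q[:,2]<.06);print(n,lo,k.sum(),np.percentile(q[k,2],[20,50,90]).round(4) if k.any() else '')
    if n=='side': cv2.imwrite('pics/s5.png',cv2.resize(d['pixels'][200:340,230:390],(640,560),interpolation=cv2.INTER_CUBIC)[...,::-1])
E
```

```text
19.6 [ 0.5069 -0.0684  0.1832] q [ 0.47  0.38 -0.57  1.89  0.25  0.94 -0.54] F [-0.  -0.1  0.4] w 0.0038425757874247833
[[0.312, 0.95, 0.0], [0.95, -0.312, -0.0], [-0.0, 0.0, -1.0]]
TCP art mm [-39.4   0.5 183.2] tip [-39.4   0.5 164.2] tool z art [-0. -0. -1.] tool x art [ 1.    -0.003 -0.   ]
to reach tip target: tool shift [-0.0016  0.0005  0.0262]
side 41 jaw mean xz [-0.0934 -0.0039] angle from +x [-3.135 -3.101  2.983]
scene 95 jaw mean xz [-0.0708 -0.0052] angle from +x [-3.133 -3.025  3.133]
side -0.149 88 [0.0181 0.0237 0.0275]
side -0.13 20 [0.0264 0.0276 0.0288]
side -0.12 170 [-0.0431  0.0225  0.025 ]
scene -0.149 0 
scene -0.13 0 
scene -0.12 14 [-0.0442 -0.038   0.0045]
```

View pics/s5.png

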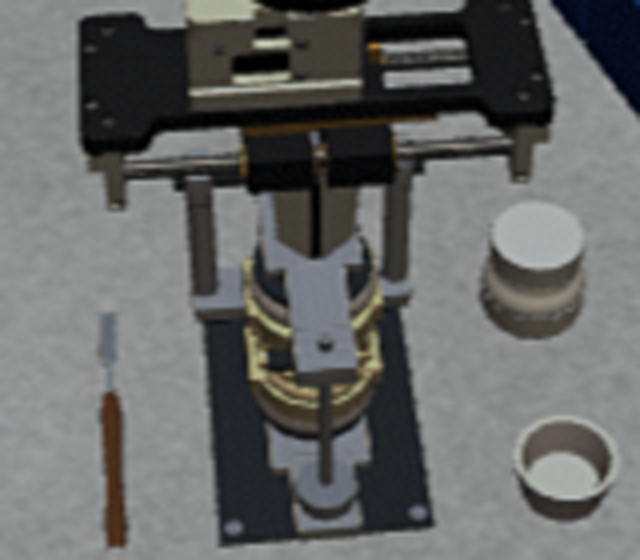

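The arm appears closed: the pin (325,480) stands on the table and the bar top measures about level. I'll give a gentle press on the flat to make sure.

Request:
arm_command(
  targets=[
    [[-0.012,0,0.01,0,0,0],[0,0,0.01,0,0,0],[0,0,0.006,0,0,0],[0,0,0.003,0,0,0],[0,0,0.002,0,0,0],[0,0,0.002,0,0,0],[0,0,0.001,0,0,0],[0,0,0,0,0,0],[0,0,0,0,0,0]],
  ],
)

```text
clock: 20.92
position: [0.5032, -0.0798, 0.1493]
ee_rot: [2.544, 1.843, 0.0]
force: [0.0, -0.3, -0.5]
width: 0.003
gripper_force: 0.0
```

```bash
python3 show.py -51 0 130
```

```text
20.925 [ 0.5032 -0.0798  0.1493] q [ 0.48  0.42 -0.55  1.93  0.29  0.87 -0.54] F [ 0.  -0.3 -0.5] w 0.0034071076582304037
[[0.312, 0.95, 0.0], [0.95, -0.312, -0.0], [-0.0, 0.0, -1.0]]
TCP art mm [-51.4   0.5 149.3] tip [-51.4   0.5 130.3] tool z art [-0. -0. -1.] tool x art [ 1.    -0.003 -0.   ]
to reach tip target: tool shift [0.0004 0.0005 0.0003]
```

Request:
arm_command(
  targets=[
    [[0,0,0.001,0,0,0],[0,0,0.001,0,0,0],[0,0,0,0,0,0],[0,0,0,0,0,0]],
  ],
)

```text
clock: 21.42
position: [0.5033, -0.0798, 0.1489]
ee_rot: [2.543, 1.842, 0.0]
force: [-7.6, -0.1, 21.6]
width: 0.004
gripper_force: 10.9
```

Firm stop at 130 mm, the closed height. I'm drawing back straight up.

Request:
arm_command(
  targets=[
    [[0,0,-0.01,0,0,0],[0,0,-0.03,0,0,0],[0,0,-0.05,0,0,0],[0,0,-0.05,0,0,0],[0,0,-0.05,0,0,0],[-0.05,0,0,0,0,0],[-0.05,0,0,0,0,0],[-0.05,0,0,0,0,0],[0,0,0,0,0,0],[0,0,0,0,0,0]],
  ],
)

```text
clock: 22.68
position: [0.4565, -0.2218, 0.3373]
ee_rot: [-2.544, -1.843, -0.001]
force: [0.1, 0.6, 0.5]
width: 0.002
gripper_force: 0.0
```

```bash
python3 show.py; python3 - <<'E'
from h import *
A=np.array([[.309,.951,0],[-.951,.309,0],[0,0,1]]);ah=np.array([.538,.026,.105])
d=grab('side');q=(cloud(d).reshape(-1,3)-ah)@A.T
for lo,hi in((-.149,-.143),(-.131,-.127),(-.12,-.09)):
    k=(abs(q[:,1])<.012)&(q[:,0]>lo)&(q[:,0]<hi)&(q[:,2]>0)&(q[:,2]<.06);print(lo,k.sum(),np.median(q[k,2]) if k.any() else '')
cv2.imwrite('pics/s6.png',d['pixels'][100:480,150:640][...,::-1])
E
```

```text
22.675 [ 0.4565 -0.2218  0.3373] q [ 0.78  0.22 -0.52  1.68  0.12  1.27 -0.09] F [0.1 0.6 0.5] w 0.0019144539124094522
[[0.312, 0.95, 0.0], [0.95, -0.312, 0.001], [0.001, 0.0, -1.0]]
TCP art mm [-200.8    1.   337.3] tip [-200.8    1.   318.3] tool z art [ 0.001 -0.    -1.   ] tool x art [ 1.    -0.003  0.001]
-0.149 89 0.024531901799662678
-0.131 22 0.02744810333184043
-0.12 102 0.023098219204313805
```

View pics/s6.png

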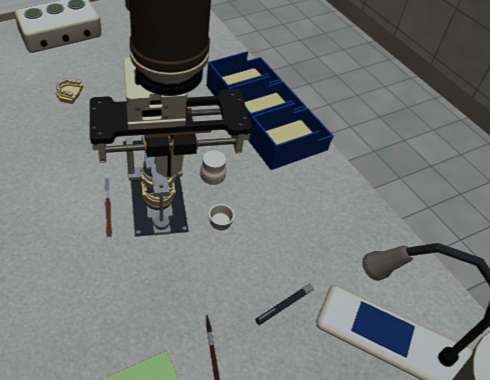

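The articulator is closed, its flat at 128–130 mm. The gripper is well clear at z 0.34 and touching nothing, and the other things are where they were. Handing in.

```bash
python3 -c "
from cell import arm
print(arm.sign_off())"
```

```text
the job is handed in; nothing more can be done
None
```

The job is done and handed in: I held the fingertips about 17 mm above the stump for over 2.5 s, then pushed the articulator fully closed and drew the arm back clear; pushing force peaked near 22 N, against the 1 to 5 N expected.

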